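# Spin-check belt pulleys, scrap the binders, stamp the card

### The arm

A 6-joint arm with a two-finger parallel gripper is mounted at the origin on the work surface. World frame = base frame: x ahead of the robot, y to its left, z up, the work surface at z = 0. Lengths are in m, angles in rad, forces in N, time in s.
With the tool pointing down it reaches from about 0.225 to 0.725 m from the base axis. Payload 3.1 kg.
Tool frame: the origin (TCP) lies at the very end of the fingers, on their centre line; the grasp point (between the pads) lies 19 mm behind it; z points along the fingers, y is the line along which they close (so a half turn about z gives the same grasp; the last joint's range is limited). The gripper opens to 85 mm and grips with 20 to 120 N. Pads are 22 mm wide; open, the fingers measure 114 mm over their backs; the gripper's body (76 mm by 85 mm) begins 54 mm behind the grasp point. The pads swing forward as they close: fully open they stand 13 mm farther back than shut.
Start: joints at [1.103, 0.048, 0.099, 1.622, 0, 1.443], TCP at [0.175, 0.495, 0.231] pointing down, gripper open.
Joint ranges: [-2.91, 2.91], [-0.99, 1.94], [-1.21, 1.42], [-2.12, 2.29], [-1.49, 1.47], [-3.14, 3.14]. Speed limits (rad/s): [2.79, 2.79, 3.14, 3.14, 3.14, 3.14].

### API

Orientations are given as a unit quaternion [w, x, y, z].
In Python, from station import telemetry, camera, get_calibration, env gives the robot as it stands.
- The arm moves only by the tool send_rows, never from a script. Its argument "moves" is a list that holds one entry, the list of rows, each a list of 5 numbers: the opening, from 0 (shut) to 1 (fully open), then the shift along the tool's x, y, z in cm, then the turn about the tool's z in degrees. A call has 1 to 10 rows; each row shifts and turns the commanded pose from where the row before left it, along the tool's axes as they then stand; what a row does not reach is not made up. A row lasts 1/8 s, in which the tool goes at most 62.5 mm and 10.7 degrees, less where a joint would pass 70% of its speed; a pose out of reach is approached as far as the arm can. A call is refused whole if a number of a shift passes 6.25 or a number of a turn 10.7, either way. A call with a gripper value outside its range is refused whole. The fingers move at their own pace and stop on an object; the grip force is fixed at half the most. Time passes only in rows, so rows that do not move let the fingers close. It gives the time, the measured TCP pose, the force, the opening and the grip force at its end, in the units of the state.
- telemetry.get_state(): the state, without advancing time (a new reading comes with each control period).
- camera(name): name is "scene" or "side" or "wrist"; returns the picture (420x560x3 uint8, red, green, blue); there is no depth.
- get_calibration(name): a dict with "intrinsics" (3x3 intrinsics, pixels), "T" (4x4, takes a point from camera to world coordinates); the wrist camera has in their place "tool_from_camera" (4x4, takes a point from camera to tool coordinates, whose origin is the TCP and whose axes are the flange's). Camera axes: x right, y down, z forward; pixel columns grow to the right and rows downward; lengths in m; the calibration is good to about 2 mm. A picture is of the moment at which its call begins: read the wrist's pose just before it. get_calibration takes no time and is no camera call.
- env.sign_off(): hands the job in; it is judged then, once.
The state is a dict: "t": time; "qpos": joint angles; "qd": joint speeds; "joint_efforts": joint torques, N m; "tcp_pos": TCP position; "tcp_rot": TCP orientation; "ft_force": force on the tool from outside, world axes, zero at the start; "moment": the same for the moment, N m; "finger_gap": finger opening in m; "gripper_force": force on a finger pad.
Only numpy, scipy, OpenCV 4.12 (cv2) and the standard library are available. Lean on these libraries where they do the work, as an engineer would, in place of code of your own. Each camera call takes 0.05 s, during which the arm holds its last target. There are 200 camera calls.

### The job

Check the spoked belt pulleys on the bench: push each wheel round on its axle by a quarter turn or more, or as far as it will go, leave it turned, and put those that bind into the scrap bin, down on its floor; leave the free-running ones standing on the bench where they are. When every pulley has been checked and sorted, push the plunger of the batch-card stamp all the way down and let it come up again. Do not disturb the mallet, the wood offcut or the tape roll.

Things in the scene. Friction and masses are not known exactly. Their poses are not given: they have to be found in the camera images.
- pulley_a: grey bracket plate 100 (x) x 80 x 12 mm on the bench with an upright axle (z, up): a flat 3-spoked aluminium pulley, wheel_a, turns on it; above, a fixed steel axle head to lift it by, diameter 26 mm, 50 to 88 mm up. About 0.7 kg. Wheel: outer diameter 132 mm, 26 to 44 mm up; a collar of radius 17 mm below it reaches 24 mm up. Origin: centre of the plate's underside, on the axle. None if absent
- pulley_b: grey bracket plate 100 (x) x 80 x 12 mm on the bench with an upright axle (z, up): a flat 3-spoked aluminium pulley, wheel_b, turns on it; above, a fixed steel axle head to lift it by, diameter 26 mm, 50 to 88 mm up. About 0.7 kg. Wheel: outer diameter 132 mm, 26 to 44 mm up; a collar of radius 17 mm below it reaches 24 mm up. Origin: centre of the plate's underside, on the axle. None if absent
- pulley_c: grey bracket plate 100 (x) x 80 x 12 mm on the bench with an upright axle (z, up): a flat 3-spoked aluminium pulley, wheel_c, turns on it; above, a fixed steel axle head to lift it by, diameter 26 mm, 50 to 88 mm up. About 0.7 kg. Wheel: outer diameter 132 mm, 26 to 44 mm up; a collar of radius 17 mm below it reaches 24 mm up. Origin: centre of the plate's underside, on the axle. None if absent
- pulley_d: grey bracket plate 100 (x) x 80 x 12 mm on the bench with an upright axle (z, up): a flat 3-spoked aluminium pulley, wheel_d, turns on it; above, a fixed steel axle head to lift it by, diameter 26 mm, 50 to 88 mm up. About 0.7 kg. Wheel: outer diameter 132 mm, 26 to 44 mm up; a collar of radius 17 mm below it reaches 24 mm up. Origin: centre of the plate's underside, on the axle. None if absent
- pulley_e: grey bracket plate 100 (x) x 80 x 12 mm on the bench with an upright axle (z, up): a flat 3-spoked aluminium pulley, wheel_e, turns on it; above, a fixed steel axle head to lift it by, diameter 26 mm, 50 to 88 mm up. About 0.7 kg. Wheel: outer diameter 132 mm, 26 to 44 mm up; a collar of radius 17 mm below it reaches 24 mm up. Origin: centre of the plate's underside, on the axle. None if absent
- wheel_a (a joint): angle (rad) of pulley_a's wheel on its bracket, counter-clockwise from above, 0 at start. Spokes (10 mm wide, 28-42 mm up) at this angle + 0, 120, 240 deg from the bracket's x; dark weight on the rim at the first. Open windows between hub (radius 16 mm) and rim (inner radius 54 mm). Free wheels turn under 0.3 N; binding ones need 2 N at a spoke and jam at about 0.2 rad either way; then the bracket slides
- wheel_b (a joint): angle (rad) of pulley_b's wheel on its bracket, counter-clockwise from above, 0 at start. Spokes (10 mm wide, 28-42 mm up) at this angle + 0, 120, 240 deg from the bracket's x; dark weight on the rim at the first. Open windows between hub (radius 16 mm) and rim (inner radius 54 mm). Free wheels turn under 0.3 N; binding ones need 2 N at a spoke and jam at about 0.2 rad either way; then the bracket slides
- wheel_c (a joint): angle (rad) of pulley_c's wheel on its bracket, counter-clockwise from above, 0 at start. Spokes (10 mm wide, 28-42 mm up) at this angle + 0, 120, 240 deg from the bracket's x; dark weight on the rim at the first. Open windows between hub (radius 16 mm) and rim (inner radius 54 mm). Free wheels turn under 0.3 N; binding ones need 2 N at a spoke and jam at about 0.2 rad either way; then the bracket slides
- wheel_d (a joint): angle (rad) of pulley_d's wheel on its bracket, counter-clockwise from above, 0 at start. Spokes (10 mm wide, 28-42 mm up) at this angle + 0, 120, 240 deg from the bracket's x; dark weight on the rim at the first. Open windows between hub (radius 16 mm) and rim (inner radius 54 mm). Free wheels turn under 0.3 N; binding ones need 2 N at a spoke and jam at about 0.2 rad either way; then the bracket slides
- wheel_e (a joint): angle (rad) of pulley_e's wheel on its bracket, counter-clockwise from above, 0 at start. Spokes (10 mm wide, 28-42 mm up) at this angle + 0, 120, 240 deg from the bracket's x; dark weight on the rim at the first. Open windows between hub (radius 16 mm) and rim (inner radius 54 mm). Free wheels turn under 0.3 N; binding ones need 2 N at a spoke and jam at about 0.2 rad either way; then the bracket slides
- bin: scrap bin: a fixed open grey plastic box, outside 312 (x) x 182 (y) x 70 mm high, walls 6 mm, floor about 6 mm; room for two pulleys side by side along its x. It stands to the left or the right of the pulleys. Origin: centre of its underside
- stamp: batch-card stamp: a fixed press with a dark steel base 90 (x) x 130 (y) mm holding a paper card, two posts and a grey crosspiece 40 x 112 mm whose top is 80 mm up, and a plunger through it. On the side opposite the bin. Origin: centre of its underside
- plunger_top (a point): centre of the top face of the stamp's black plunger knob (46 x 60 mm, 22 mm thick, top 128 mm above the bench when up); moves down with it
- plunger (a joint): travel of the plunger (m): 0 up, 0.020 fully down at a hard stop; sprung, from 3.6 N at the top to 9.6 N at the bottom; comes up by itself
- mallet: bystander: mallet with wooden handle 200 mm along its y and black rubber head 90 mm long, lying beyond the pulleys; origin 35 mm nearer the robot than its handle, on the bench
- offcut: bystander: wood offcut 60 x 160 x 50 mm; origin at the underside
- tape_roll: bystander: cardboard-coloured tape roll, diameter 100 mm, 40 mm high; origin at the underside
Not all that is in view belongs to the job. What is shaped like the pulley_b but pink or purple is not meant. Leave any orange look-alike of the pulley_c alone.

How it is judged:
By the outcome, as a careful person would: the job done as asked, in the order asked, and still so for the second after the job is handed in, with the robot touching nothing.
Of pulley_a, pulley_b, pulley_c, pulley_d, pulley_e only 4 to 5 are there at a start; the rules pass over those that are not, and their reading is None.
At some moment in a run one of pulley_a, pulley_b, pulley_c, pulley_d, pulley_e may be knocked a few centimetres aside while the robot is not near it.
Once in a run the grip may slacken for a moment while it holds something.
It also fails if it takes over 210 s, if anything falls off the work surface, if the arm or the gripper's body presses on something with over 40 N, if the wrist force passes 120 N, or if a joint passes its speed limit or range.

## Working session

There is one attempt and no reset: what is moved stays moved. The work goes in short steps, Python scripts to look and compute and a tool call to move; the robot and the scene stay as the last step left them, time stands still between calls to the robot, and variables do not carry over. Pictures are saved under pics/ and viewed, at most 14 in all, crops included, and the job is handed in when it is done.

Besides the shell and the picture viewer there is one more tool, called after ">>>" by a JSON object that holds its "api" and its "payload", one argument or row to a line. send_rows: Moves the arm, as the interface text tells. Its arguments: {"type":"object","properties":{"moves":{"type":"array","items":{"type":"array","items":{"type":"array","items":{"type":"number"}}}}},"required":["moves"]}

```bash
mkdir -p pics; cat > h.py <<'E'
import numpy as np, cv2
from station import telemetry, camera, get_calibration, env
def cal(n):
    c=get_calibration(n); return np.array(c["intrinsics"]),np.array(c["T"])
def px(n,u,v,z):
    K,T=cal(n); d=T[:3,:3]@np.linalg.inv(K)@[u,v,1]; o=T[:3,3]
    return (o+d*(z-o[2])/d[2]).round(4)
def proj(n,P):
    K,T=cal(n); p=np.linalg.inv(T)@np.append(P,1); q=K@p[:3]; return (q[:2]/q[2]).round(1)
def snap(n,f,crop=None,s=1):
    im=camera(n)[:,:,::-1].copy()
    cv2.imwrite('pics/full_'+f,im)
    if crop: x0,y0,x1,y1=crop; im=im[y0:y1,x0:x1]
    cv2.imwrite('pics/'+f,cv2.resize(im,None,fx=s,fy=s,interpolation=cv2.INTER_CUBIC))
E
python3 - <<'E'
from h import *
a=camera('scene')[:,:,::-1];b=camera('side')[:,:,::-1]
cv2.imwrite('pics/scene0.png',a);cv2.imwrite('pics/side0.png',b)
for n in('scene','side'):
    K,T=cal(n);print(n,K.round(1).tolist(),T.round(3).tolist())
print(get_calibration('wrist'))
s=telemetry.get_state();print(s['t'],s['tcp_pos'],s['tcp_rot'],s['finger_gap'])
E
```

```text
scene [[468.1, 0.0, 275.0], [0.0, 468.1, 215.0], [0.0, 0.0, 1.0]] [[-0.71, 0.509, -0.486, 1.036], [0.704, 0.53, -0.473, 0.529], [0.017, -0.678, -0.735, 0.918], [0.0, 0.0, 0.0, 1.0]]
side [[472.5, 0.0, 282.7], [0.0, 472.5, 217.0], [0.0, 0.0, 1.0]] [[0.992, -0.093, 0.084, 0.365], [-0.124, -0.634, 0.763, -1.07], [-0.018, -0.767, -0.641, 1.006], [0.0, 0.0, 0.0, 1.0]]
{'intrinsics': array([[331.51977525,   0.        , 273.91066012],
       [  0.        , 331.51977525, 210.66982433],
       [  0.        ,   0.        ,   1.        ]]), 'tool_from_camera': array([[-5.91110718e-04, -9.45625954e-01, -3.25255601e-01,
         8.49690424e-02],
       [ 9.99998008e-01,  6.10464942e-05, -1.99485171e-03,
        -4.50413184e-04],
       [ 1.90623926e-03, -3.25256132e-01,  9.45624035e-01,
        -1.42403983e-01],
       [ 0.00000000e+00,  0.00000000e+00,  0.00000000e+00,
         1.00000000e+00]])}
0.1 [0.17475439 0.49448064 0.23023374] [-2.93696941e-04  1.69091011e-01  9.85599870e-01 -1.01998878e-03] 0.08521769166809877
```

View pics/scene0.png

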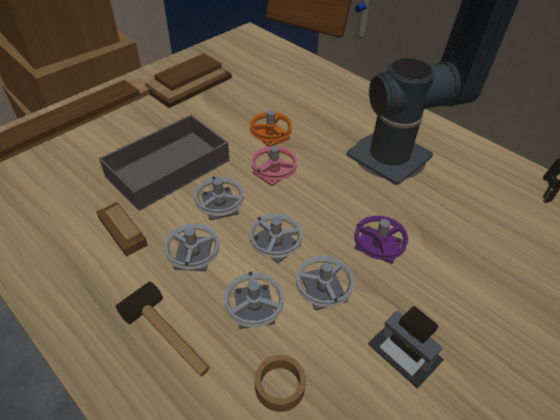

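View pics/side0.png

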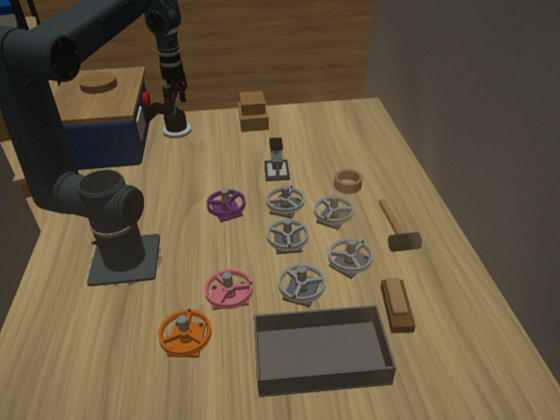

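The scene view shows five grey pulleys at about (219,195), (192,245), (276,235), (254,298) and (324,280). The orange (271,127), pink (274,163) and purple (381,238) ones are look-alikes to leave alone, since the task rules those colours out. The bin is at (167,160) and the stamp at (408,340). I'll confirm the grey ones in crops.

```bash
python3 - <<'E'
from h import *
a=cv2.imread('pics/scene0.png')[165:335,155:365];b=cv2.imread('pics/side0.png')[170:310,260:390]
cv2.imwrite('pics/c1.png',cv2.resize(a,None,fx=3.5,fy=3.5,interpolation=cv2.INTER_CUBIC))
cv2.imwrite('pics/c2.png',cv2.resize(b,None,fx=4,fy=4,interpolation=cv2.INTER_CUBIC))
E
```

```text
(no output)
```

View pics/c1.png

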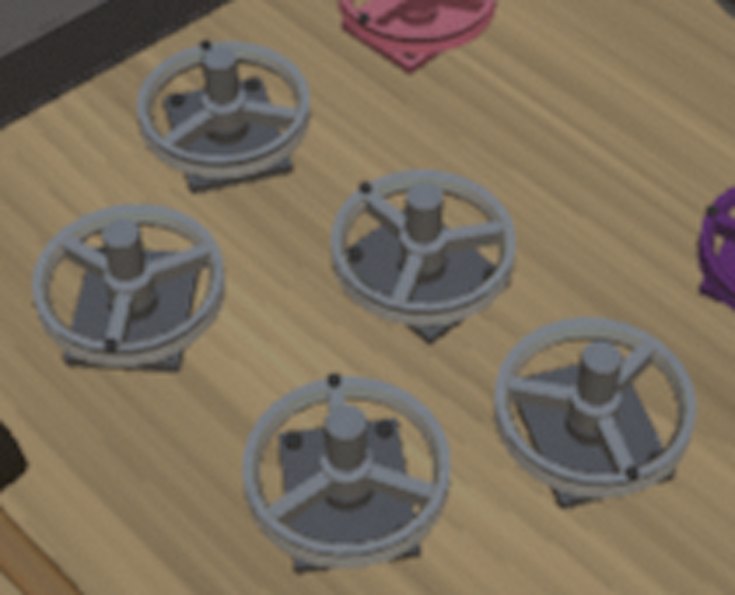

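View pics/c2.png

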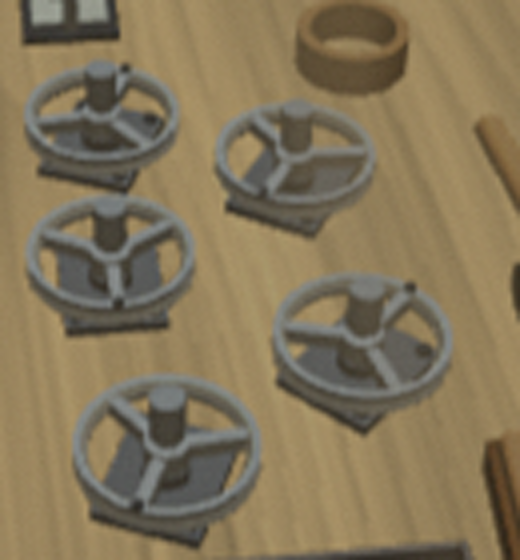

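```bash
cat >> h.py <<'E'
def tri(uv):
    A=[];b=[]
    for n,(u,v) in uv.items():
        K,T=cal(n);d=T[:3,:3]@np.linalg.inv(K)@[u,v,1];d/=np.linalg.norm(d);M=np.eye(3)-np.outer(d,d)
        A.append(M);b.append(M@T[:3,3])
    return np.linalg.lstsq(np.vstack(A),np.hstack(b),rcond=None)[0]
E
python3 - <<'E'
from h import *
H1=[(220,55),(123,235),(424,197),(346,418),(600,356)];W1=[(206,46),(110,345),(365,188),(333,380),(632,472)]
H2=[(167,398),(367,288),(110,206),(295,111),(100,70)];W2=[(136,506),(410,288),(118,302),(263,192),(125,70)]
f1=lambda p:(155+p[0]/3.5,165+p[1]/3.5);f2=lambda p:(260+p[0]/4,170+p[1]/4)
for i in range(5):
    h=tri({'scene':f1(H1[i]),'side':f2(H2[i])});w=tri({'scene':f1(W1[i]),'side':f2(W2[i])})
    print(i+1,h.round(3),px('scene',*f1(H1[i]),.088)[:2],px('side',*f2(H2[i]),.088)[:2],'w',w.round(3),np.hypot(*(w-h)[:2]).round(3),np.degrees(np.arctan2(*(w-h)[1::-1])).round(0))
for n,l in (('scene',[(186,68+55),(105,158),(228,150),(150,200),(417,322),(405,349)]),('side',[(255,317),(380,308),(392,378),(259,391),(277,146),(277,171)])):
    print(n,[px(n,*p,.07)[:2].tolist() for p in l[:4]],px(n,*l[4],.128),px(n,*l[5],.0))
print(px('scene',271,390,.02),px('side',348,185,.02),px('scene',140,300,.03),px('scene',122,228,.05))
E
```

```text
1 [ 0.508 -0.197  0.084] [ 0.5089 -0.1936] [ 0.5081 -0.2019] w [ 0.48  -0.251  0.04 ] 0.06 -117.0
2 [ 0.666 -0.109  0.082] [ 0.6678 -0.104 ] [ 0.6652 -0.1157] w [ 0.712 -0.07   0.04 ] 0.06 40.0
3 [0.497 0.007 0.082] [0.4996 0.0105] [ 4.965e-01 -2.000e-04] w [ 0.494 -0.055  0.041] 0.062 -92.0
4 [0.659 0.102 0.082] [0.6606 0.1054] [0.6572 0.0938] w [0.625 0.054 0.041] 0.059 -125.0
5 [0.511 0.18  0.082] [0.5144 0.182 ] [0.511  0.1712] w [0.539 0.235 0.04 ] 0.062 63.0
scene [[0.4037, -0.4687], [0.6627, -0.4932], [0.3954, -0.2866], [0.6668, -0.2727]] [0.5136 0.4049 0.128 ] [0.5022 0.4035 0.    ]
side [[0.3717, -0.3281], [0.6839, -0.3434], [0.6555, -0.5352], [0.3645, -0.5268]] [0.5083 0.3668 0.128 ] [0.5087 0.3985 0.    ]
[0.7731 0.2734 0.02  ] [0.7437 0.245  0.02  ] [ 0.842  -0.0681  0.03  ] [ 0.7622 -0.2585  0.05  ]
```

```bash
cat >> h.py <<'E'
C={1:(.5085,-.198,-117),2:(.6665,-.110,40),3:(.498,.006,-92),4:(.659,.100,-125),5:(.5125,.178,63)}
wrap=lambda a:(a+180)%360-180
def now():
    s=telemetry.get_state(); w,x,y,z=s['tcp_rot']; p=np.array(s['tcp_pos'])
    a=np.degrees(np.arctan2(2*(x*y+w*z),1-2*(y*y+z*z)))
    return s,p,a
def go(x,y,z,al):
    s,p,a=now(); d=np.array([x,y])-p[:2]; t=np.radians(a)
    # shift in present tool axes (cm), then turn (deg)
    X=d@[np.cos(t),np.sin(t)]; Y=d@[np.sin(t),-np.cos(t)]
    print('t%.1f at'%s['t'],p.round(4),'a%.1f'%a,'q6 %.0f'%np.degrees(s['qpos'][5]),'-> shift cm',np.round([X*100,Y*100,(p[2]-z)*100],2),'turn',round(-wrap(al-a),1))
E
python3 - <<'E'
from h import *
for i,(x,y,w) in C.items():
  L=[]
  for k in(60,180,300):
    for dr in(1,-1):
      for o in(0,180):
        q=[];R=[]
        for s in range(0,141,20):
            b=np.radians(w+k+dr*s);px_,py_=x+.035*np.cos(b),y+.035*np.sin(b)
            q.append(np.degrees(np.arctan2(py_,px_))+180-(w+k+dr*s+o));R.append(np.hypot(px_,py_))
        q=np.unwrap(q,period=360);q-=360*np.round(q.mean()/360)
        L.append((round(abs(q).max()),round(max(R),3),k,dr,o,round(q[0]),round(q[-1])))
  print(i,sorted(L)[:5])
E
```

```text
1 [(81, np.float64(0.581), 180, -1, 180, -81, 53), (99, np.float64(0.55), 180, 1, 0, 99, -47), (101, np.float64(0.581), 60, 1, 180, 34, -101), (119, np.float64(0.562), 300, -1, 0, -26, 119), (146, np.float64(0.574), 60, -1, 0, -146, -5)]
2 [(73, np.float64(0.665), 60, 1, 0, 73, -72), (94, np.float64(0.677), 180, -1, 0, -52, 94), (107, np.float64(0.71), 60, -1, 180, -107, 29), (127, np.float64(0.71), 300, 1, 180, 10, -127), (128, np.float64(0.71), 180, 1, 180, 128, -9)]
3 [(83, np.float64(0.533), 180, -1, 180, -83, 50), (97, np.float64(0.501), 180, 1, 0, 97, -50), (103, np.float64(0.533), 60, 1, 180, 31, -103), (116, np.float64(0.513), 300, -1, 0, -29, 116), (149, np.float64(0.528), 60, -1, 0, -149, -8)]
4 [(71, np.float64(0.701), 60, 1, 180, 71, -64), (91, np.float64(0.701), 180, -1, 180, -44, 91), (109, np.float64(0.677), 60, -1, 0, -109, 35), (129, np.float64(0.688), 300, 1, 0, 14, -129), (136, np.float64(0.691), 180, 1, 0, 136, -7)]
5 [(80, np.float64(0.535), 60, 1, 0, 80, -67), (100, np.float64(0.547), 180, -1, 0, -47, 100), (100, np.float64(0.577), 60, -1, 180, -100, 34), (121, np.float64(0.577), 300, 1, 180, 15, -121), (133, np.float64(0.577), 180, 1, 180, 133, -4)]
```

```bash
python3 -c "
from h import *
go(.4934,.2074,.12,123)"
```

```text
t0.1 at [0.1748 0.4945 0.2302] a160.5 q6 83 -> shift cm [-39.61 -16.45  11.02] turn 37.5
```

>>> {"api": "send_rows", "payload": {
  "moves": [
    [[0,-4.95,-2.06,0.5,0],[0,-4.95,-2.06,0.5,0],[0,-4.95,-2.06,0.5,0],[0,-4.95,-2.06,0.5,0],[0,-4.95,-2.06,0.5,0],[0,-4.95,-2.06,0.5,0],[0,-4.95,-2.06,0.5,0],[0,-4.95,-2.06,0.5,0],[0,0,0,0,10],[0,0,0,0,10]]
  ]
}}

```text
t: 1.35
tcp_pos: [0.4935, 0.2065, 0.1902]
tcp_rot: [-0.001, 0.341, 0.94, -0.001]
ft_force: [-0.4, 1.0, -0.2]
finger_gap: 0.0001
gripper_force: 0.0
```

>>> {"api": "send_rows", "payload": {
  "moves": [
    [[0,0,0,0,10],[0,0,0,0,7.5],[0,0,0,0,0],[0,0,0,0,0]]
  ]
}}

```text
t: 1.85
tcp_pos: [0.4932, 0.2076, 0.1909]
tcp_rot: [-0.0, 0.476, 0.879, -0.0]
ft_force: [-0.2, 0.0, -0.4]
finger_gap: 0.0001
gripper_force: 0.0
```

```bash
python3 -c "
from h import *
go(.4934,.2074,.12,123)
s,p,a=now()
g=get_calibration('wrist');K=g['intrinsics'];t=np.radians(a)
R=np.array([[np.cos(t),np.sin(t),0],[np.sin(t),-np.cos(t),0],[0,0,-1]]);T=np.eye(4);T[:3,:3]=R;T[:3,3]=p;T=T@g['tool_from_camera']
im=camera('wrist')[:,:,::-1].copy()
x,y,w=C[5]
def pr(P):
    q=K@(np.linalg.inv(T)@np.append(P,1))[:3];return tuple(int(v) for v in q[:2]/q[2])
for P in [(x,y,.088)]+[(x+.06*np.cos(np.radians(w+k)),y+.06*np.sin(np.radians(w+k)),.044) for k in(0,120,240)]+[(p[0],p[1],.03)]: cv2.circle(im,pr(P),3,(0,0,255),-1)
cv2.imwrite('pics/w1.png',im)
"
```

```text
t1.9 at [0.4932 0.2076 0.1909] a123.1 q6 72 -> shift cm [-0.03  0.01  7.09] turn 0.1
```

View pics/w1.png

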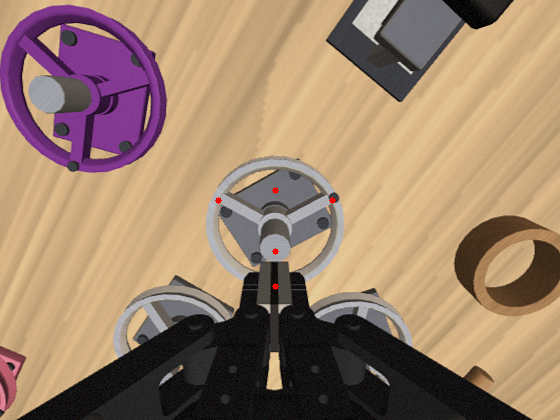

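The wrist view fits: the head centre (275,247), the weight (333,198) and the window centre (275,190) all lie where my model puts them. Now I go down into the window.

>>> {"api": "send_rows", "payload": {
  "moves": [
    [[0,0,0,4,0],[0,0,0,4,0],[0,0,0,3,0],[0,0,0,2,0],[0,0,0,2,0],[0,0,0,1.1,0],[0,0,0,0,0],[0,0,0,0,0]]
  ]
}}

```text
t: 2.9
tcp_pos: [0.4942, 0.2078, 0.0313]
tcp_rot: [0.001, 0.477, 0.879, 0.001]
ft_force: [1.2, -0.2, 0.3]
finger_gap: -0.0003
gripper_force: 0.0
```

>>> {"api": "send_rows", "payload": {
  "moves": [
    [[0,-0.03,-0.46,0,-7.5],[0,-0.03,-0.46,0,-7.5],[0,-0.03,-0.46,0,-7.5],[0,-0.03,-0.46,0,-7.5],[0,-0.03,-0.46,0,-7.5],[0,-0.03,-0.46,0,-7.5]]
  ]
}}

```text
t: 3.65
tcp_pos: [0.479, 0.1869, 0.0318]
tcp_rot: [0.001, 0.102, 0.995, 0.002]
ft_force: [-0.1, 3.6, 0.5]
finger_gap: -0.0
gripper_force: 1.4
```

```bash
cat >> h.py <<'E'
def rad(i,c=None):
    s,p,a=now();x,y,w=C[i];d=p[:2]-[x,y];b=np.degrees(np.arctan2(d[1],d[0]))
    print('r %.4f beta %.1f alpha-beta %.1f'%(np.hypot(*d),b,wrap(a-b)),'z',p[2].round(4),'F',np.round(s['ft_force'],1),'tang',round(-s['ft_force'][0]*np.sin(np.radians(b))+s['ft_force'][1]*np.cos(np.radians(b)),2),'t',s['t'])
E
python3 -c "
from h import *
rad(5)"
```

```text
r 0.0346 beta 165.1 alpha-beta 3.3 z 0.0318 F [-0.1  3.6  0.5] tang -3.44 t 3.65
```

>>> {"api": "send_rows", "payload": {
  "moves": [
    [[0,0,0,0,0],[0,0,0,0,0]]
  ]
}}

```text
t: 3.9
tcp_pos: [0.4791, 0.1863, 0.0315]
tcp_rot: [0.001, 0.105, 0.994, 0.001]
ft_force: [0.0, 4.1, 2.0]
finger_gap: -0.0001
gripper_force: 1.7
```

```bash
python3 -c "
from h import *
rad(5)
snap('side','s1.png',(240,150,350,260),5)"
```

```text
r 0.0344 beta 166.0 alpha-beta 1.9 z 0.0315 F [0.  4.1 2. ] tang -3.97 t 3.9
```

View pics/s1.png

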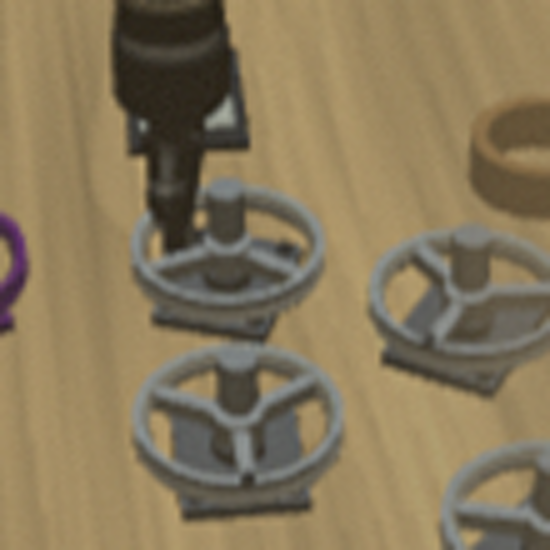

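>>> {"api": "send_rows", "payload": {
  "moves": [
    [[0,-0.02,-0.25,0,-4],[0,-0.02,-0.25,0,-4],[0,0,0,0,0],[0,0,0,0,0]]
  ]
}}

```text
t: 4.45
tcp_pos: [0.478, 0.1816, 0.0312]
tcp_rot: [0.0, 0.035, 0.999, 0.001]
ft_force: [-0.6, 5.0, 2.7]
finger_gap: 0.0001
gripper_force: 3.0
```

```bash
python3 -c "
from h import *
rad(5)
im=camera('side')[:,:,::-1];cv2.imwrite('pics/full_s2.png',im)
a=cv2.imread('pics/side0.png');b=im
for i,(x,y,w) in C.items():
    u,v=proj('side',(x,y,.088)).astype(int)
    t=a[v-5:v+14,u-9:u+10];r=b[v-25:v+34,u-29:u+30];m=cv2.matchTemplate(r,t,cv2.TM_CCOEFF_NORMED);_,s,_,l=cv2.minMaxLoc(m);print(i,(u,v),s,l[0]-20,l[1]-20)
"
```

```text
r 0.0346 beta 174.1 alpha-beta 1.9 z 0.0312 F [-0.6  5.   2.7] tang -4.9 t 4.45
1 (np.int64(301), np.int64(268)) 0.9979000687599182 0 0
2 (np.int64(351), np.int64(240)) 0.9973005056381226 0 0
3 (np.int64(287), np.int64(220)) 0.9107179641723633 0 0
4 (np.int64(333), np.int64(196)) 0.9971845746040344 0 0
5 (np.int64(285), np.int64(186)) 0.5032919645309448 4 1
```

P5 is binding: it holds 4–5 N at rest and the bracket creeps. I back off, lift and measure it again.

>>> {"api": "send_rows", "payload": {
  "moves": [
    [[0,0,0.3,0,0],[0,0,0.3,0,0],[0,0,0,-3,0],[0,0,0,-4,0],[0,0,0,-4,0],[0,4,0,-5,0],[0.7,5,0,0,0],[0.7,0,0,0,0],[0.7,0,0,0,0]]
  ]
}}

```text
t: 5.62
tcp_pos: [0.3896, 0.1922, 0.1887]
tcp_rot: [0.0, 0.035, 0.999, -0.001]
ft_force: [-0.1, 0.1, -0.5]
finger_gap: 0.0547
gripper_force: 0.0
```

```bash
cat >> h.py <<'E'
def wT():
    s,p,a=now();w,x,y,z=s['tcp_rot']
    from scipy.spatial.transform import Rotation as Ro
    g=get_calibration('wrist');T=np.eye(4);T[:3,:3]=Ro.from_quat([x,y,z,w]).as_matrix();T[:3,3]=p
    return np.array(g['intrinsics']),T@np.array(g['tool_from_camera'])
def wproj(KT,P):
    K,T=KT;q=K@(np.linalg.inv(T)@np.append(P,1))[:3];return (q[:2]/q[2]).round(1)
def wpx(KT,u,v,z):
    K,T=KT;d=T[:3,:3]@np.linalg.inv(K)@[u,v,1];o=T[:3,3];return (o+d*(z-o[2])/d[2]).round(4)
E
python3 -c "
from h import *
KT=wT();np.savez('pics/w2.npz',K=KT[0],T=KT[1]);snap('wrist','w2.png');go(.5125,.178,.2,0);print(wproj(KT,(.5125,.178,.088)))"
```

```text
t5.7 at [0.3899 0.1922 0.1886] a176.0 q6 21 -> shift cm [-12.33  -0.56  -1.14] turn 176.0
[268.5 342.4]
```

View pics/w2.png

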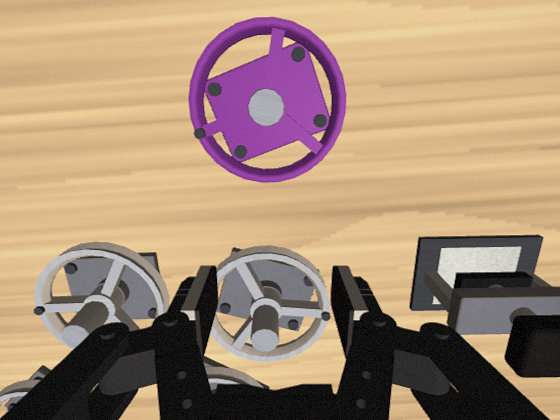

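```bash
python3 -c "
from h import *
f=np.load('pics/w2.npz');KT=(f['K'],f['T'])
h=wpx(KT,265,341,.088);w=wpx(KT,326,316,.04);print(h,w,np.hypot(*(w-h)[:2]),np.degrees(np.arctan2(*(w-h)[1::-1])))
h3=wpx(KT,88,345,.088);print('P3',h3)
go(*h[:2],.056,176)
for n in (1,3): print(C[n],wproj(KT,(*C[n][:2],.088)))
"
```

```text
[0.5107 0.175  0.088 ] [0.524  0.2363 0.04  ] 0.06272623055787747 77.75851092790232
P3 [0.5043 0.0152 0.088 ]
t5.7 at [0.3899 0.1922 0.1886] a176.0 q6 21 -> shift cm [-12.17  -0.87  13.26] turn -0.0
(0.5085, -0.198, -117) [-137.8  361.3]
(0.498, 0.006, -92) [ 76.2 339.8]
```

>>> {"api": "send_rows", "payload": {
  "moves": [
    [[0.7,-4,-0.29,0,0],[0.7,-4,-0.29,0,0],[0.7,-4.17,-0.29,0,0],[0.7,0,0,4,0],[0.7,0,0,4,0],[0.7,0,0,3,0],[0.7,0,0,2.2,0],[0.7,0,0,0,0],[0,0,0,0,0],[0,0,0,0,0]]
  ]
}}

```text
t: 6.92
tcp_pos: [0.5116, 0.1751, 0.0588]
tcp_rot: [0.001, 0.035, 0.999, -0.0]
ft_force: [-3.8, -0.1, 9.1]
finger_gap: 0.0248
gripper_force: 56.3
```

>>> {"api": "send_rows", "payload": {
  "moves": [
    [[0,0,0,0,0],[0,0,0,0,0],[0,0,0,-2,0],[0,0,0,-3,0],[0,0,0,-4,0],[0,0,0,-4,0],[0,0,0,-4,0],[0,0,0,0,0]]
  ]
}}

```text
t: 7.92
tcp_pos: [0.5113, 0.1762, 0.2288]
tcp_rot: [0.002, 0.034, 0.999, 0.001]
ft_force: [1.0, 0.8, -9.3]
finger_gap: 0.0242
gripper_force: 60.1
```

```bash
python3 -c "
from h import *
s,p,a=now();print(p,a,s['finger_gap'],s['ft_force'],s['gripper_force'])
snap('scene','sc2.png');im=snap('side','sd2.png')
a=cv2.imread('pics/full_sc2.png')[80:230,80:260];cv2.imwrite('pics/binc.png',cv2.resize(a,None,fx=3.5,fy=3.5,interpolation=cv2.INTER_CUBIC))
"
```

```text
[0.51133584 0.17616645 0.22876525] 176.04990868540995 0.024237736276070686 [ 1.02858283  0.83796889 -9.25441495] 60.07131814956665
```

View pics/sd2.png

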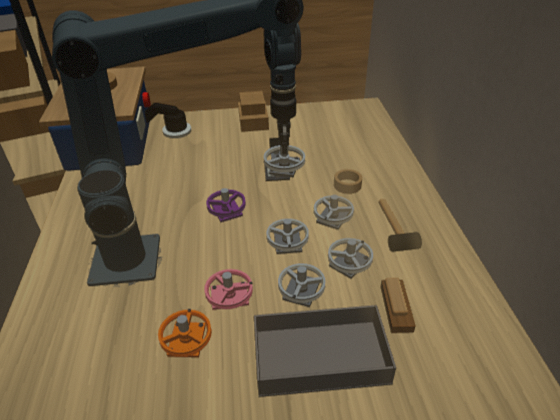

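```bash
python3 -c "
import cv2
b=cv2.imread('pics/full_sd2.png')[290:400,240:410];b=cv2.resize(b,None,fx=3.5,fy=3.5,interpolation=cv2.INTER_CUBIC)
a=cv2.imread('pics/full_sc2.png')[105:210,90:260];a=cv2.resize(a,None,fx=3.5,fy=2*1.75,interpolation=cv2.INTER_CUBIC)[:215*2]
import numpy as np
cv2.imwrite('pics/bc.png',np.vstack([cv2.resize(a,(485,300)),cv2.resize(b,(485,300))]))
print(a.shape,b.shape)"
```

```text
(368, 595, 3) (385, 595, 3)
```

View pics/bc.png

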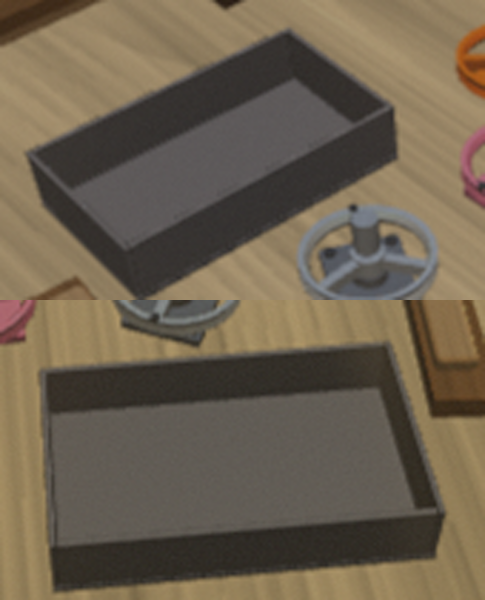

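```bash
python3 -c "
from h import *
a=[px('scene',90+u/2.853,105+v/2.857,.07)[:2] for u,v in[(28,153),(290,30),(396,107),(122,243)]]
b=[px('side',240+u/2.853,290+v/2.727,.07)[:2] for u,v in[(442,213),(51,246),(41,71),(388,45)]]
a,b=np.array(a),np.array(b);m=(a+b)/2
for q in(a,b,m): print(q.tolist(),q.mean(0), [np.hypot(*(q[i]-q[i-1])).round(3) for i in range(4)],[np.degrees(np.arctan2(*(q[i]-q[j])[::-1])).round(1) for i,j in((0,1),(3,2))])
go(m.mean(0)[0]-.075,m.mean(0)[1],.2,176)
"
```

```text
[[0.6741, -0.5009], [0.368, -0.4873], [0.3716, -0.3107], [0.678, -0.3332]] [ 0.522925 -0.408025] [np.float64(0.168), np.float64(0.306), np.float64(0.177), np.float64(0.307)] [np.float64(-2.5), np.float64(-4.2)]
[[0.6692, -0.5125], [0.3643, -0.5009], [0.3704, -0.325], [0.6754, -0.3374]] [ 0.519825 -0.41895 ] [np.float64(0.175), np.float64(0.305), np.float64(0.176), np.float64(0.305)] [np.float64(-2.2), np.float64(-2.3)]
[[0.6716500000000001, -0.5066999999999999], [0.36615, -0.4941], [0.371, -0.31784999999999997], [0.6767000000000001, -0.3353]] [ 0.521375  -0.4134875] [np.float64(0.171), np.float64(0.306), np.float64(0.176), np.float64(0.306)] [np.float64(-2.4), np.float64(-3.3)]
t8.0 at [0.509  0.1755 0.2242] a176.0 q6 16 -> shift cm [  2.18 -59.19   2.42] turn 0.0
```

```bash
python3 -c "
from h import *
go(.443,-.410,.22,176)"
```

```text
t8.0 at [0.509  0.1755 0.2242] a176.0 q6 16 -> shift cm [  2.54 -58.87   0.42] turn 0.0
```

>>> {"api": "send_rows", "payload": {
  "moves": [
    [[0,0.2,-3,0,0],[0,0.2,-5,0,0],[0,0.2,-5,0,0],[0,0.2,-5,0,0],[0,0.2,-5,0,0],[0,0.2,-5,0,0],[0,0.2,-5,0,0],[0,0.2,-5,0,0],[0,0.2,-5,0,0],[0,0.2,-5,0,0]]
  ]
}}

```text
t: 9.28
tcp_pos: [0.4551, -0.3021, 0.2225]
tcp_rot: [-0.003, 0.035, 0.999, 0.003]
ft_force: [1.2, 0.1, -7.7]
finger_gap: 0.0242
gripper_force: 60.3
```

>>> {"api": "send_rows", "payload": {
  "moves": [
    [[0,0.2,-5,0,0],[0,0.2,-4,0,0],[0,0.1,-1.9,0,0],[0,0,0,0,0],[0,0,0,0,0],[0,0,0,0,0]]
  ]
}}

```text
t: 10.02
tcp_pos: [0.4447, -0.4089, 0.2268]
tcp_rot: [-0.0, 0.034, 0.999, 0.001]
ft_force: [1.2, -0.2, -8.4]
finger_gap: 0.0245
gripper_force: 60.5
```

```bash
python3 -c "
from h import *
go(.443,-.410,.066,176);s=now()[0];print(s['finger_gap'],s['gripper_force'],s['ft_force'])
snap('side','sd3.png',(200,200,440,400),3)"
```

```text
t10.0 at [ 0.4447 -0.4089  0.2268] a176.1 q6 -45 -> shift cm [ 0.16 -0.12 16.08] turn 0.1
0.024541622384461618 60.52889585494995 [ 1.23431075 -0.204667   -8.44798008]
```

View pics/sd3.png

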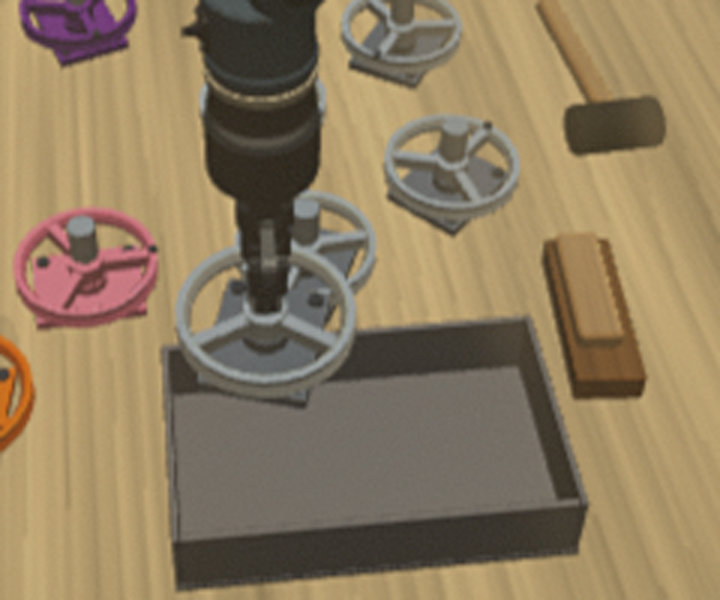

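>>> {"api": "send_rows", "payload": {
  "moves": [
    [[0,0.1,-0.1,3,0],[0,0,0,4,0],[0,0,0,3,0],[0,0,0,2,0],[0,0,0,1.5,0],[0,0,0,1,0],[0,0,0,0.7,0],[0,0,0,0.4,0],[0,0,0,0,0],[0,0,0,0,0]]
  ]
}}

```text
t: 11.32
tcp_pos: [0.4436, -0.4118, 0.0718]
tcp_rot: [0.0, 0.035, 0.999, -0.0]
ft_force: [-0.2, 0.2, -8.2]
finger_gap: 0.0246
gripper_force: 60.4
```

>>> {"api": "send_rows", "payload": {
  "moves": [
    [[0,0,0,0.3,0],[0,0,0,0.2,0],[0,0,0,0,0],[0,0,0,0,0]]
  ]
}}

```text
t: 11.82
tcp_pos: [0.4433, -0.4113, 0.0661]
tcp_rot: [-0.0, 0.035, 0.999, 0.0]
ft_force: [0.7, -1.2, -8.1]
finger_gap: 0.0245
gripper_force: 60.4
```

>>> {"api": "send_rows", "payload": {
  "moves": [
    [[0,0,0,0.2,0],[0,0,0,0,0],[0.5,0,0,0,0],[0.5,0,0,0,0],[0.5,0,0,0,0],[0.5,0,0,-3,0],[0.5,0,0,-4,0],[0.2,0,0,-4,0],[0,0,0,-4,0],[0,0,0,0,0]]
  ]
}}

```text
t: 13.08
tcp_pos: [0.4451, -0.4134, 0.2199]
tcp_rot: [0.003, 0.035, 0.999, -0.004]
ft_force: [-0.5, -0.3, 0.0]
finger_gap: -0.0002
gripper_force: 0.0
```

```bash
cat >> h.py <<'E'
def heads(n='side',ref='pics/side0.png'):
    a=cv2.imread(ref);b=camera(n)[:,:,::-1]; cv2.imwrite('pics/last.png',b)
    for i,(x,y,w) in C.items():
        u,v=proj(n,(x,y,.088)).astype(int)
        t=a[v-5:v+14,u-9:u+10];r=np.ascontiguousarray(b[v-25:v+34,u-29:u+30]);m=cv2.matchTemplate(r,t,cv2.TM_CCOEFF_NORMED);_,s,_,l=cv2.minMaxLoc(m);print(n,i,round(s,3),l[0]-20,l[1]-20)
E
python3 -c "
from h import *
heads();heads('scene','pics/scene0.png')
# P1: beta0=63, o=0
x,y,w=C[1];b=np.radians(w+180);go(x+.035*np.cos(b),y+.035*np.sin(b),.13,63)"
```

```text
side 1 0.437 -15 -13
side 2 0.998 0 0
side 3 0.404 -18 -20
side 4 0.997 0 0
side 5 0.372 -17 18
scene 1 0.998 0 0
scene 2 0.998 0 0
scene 3 0.998 0 0
scene 4 0.998 0 0
scene 5 0.5 19 -11
t13.2 at [ 0.4437 -0.4118  0.215 ] a176.0 q6 -45 -> shift cm [-6.36 25.    8.5 ] turn 113.0
```

>>> {"api": "send_rows", "payload": {
  "moves": [
    [[0,-1.27,5,0,0],[0,-1.27,5,0,0],[0,-1.27,5,0,0],[0,-1.27,5,0,0],[0,-1.27,5,0,0],[0,0,0,0,10.5],[0,0,0,0,10.5],[0,0,0,0,10.5],[0,0,0,0,10.5],[0,0,0,0,10.5]]
  ]
}}

```text
t: 14.42
tcp_pos: [0.523, -0.1658, 0.2118]
tcp_rot: [-0.002, 0.476, 0.88, -0.0]
ft_force: [-0.6, -0.1, 0.4]
finger_gap: 0.0004
gripper_force: 0.0
```

>>> {"api": "send_rows", "payload": {
  "moves": [
    [[0,0,0,1.5,10.5],[0,0,0,1.5,10.5],[0,0,0,1.5,10.5],[0,0,0,1.5,10.5],[0,0,0,1.5,10.5],[0,0,0,1,8],[0,0,0,0,0],[0,0,0,0,0]]
  ]
}}

```text
t: 15.42
tcp_pos: [0.5235, -0.1662, 0.1285]
tcp_rot: [-0.001, 0.852, 0.524, -0.0]
ft_force: [-0.2, 0.2, -0.1]
finger_gap: 0.0
gripper_force: 0.0
```

```bash
python3 -c "
from h import *
x,y,w=C[1];b=np.radians(w+180);go(x+.035*np.cos(b),y+.035*np.sin(b),.031,63)"
```

```text
t15.4 at [ 0.5235 -0.1662  0.1285] a63.1 q6 92 -> shift cm [-0.02  0.11  9.75] turn 0.1
```

Next, down into P1's window, the approach arc to just past contact, and a settle before I read the force.

>>> {"api": "send_rows", "payload": {
  "moves": [
    [[0,0,0.1,3,0],[0,0,0,3,0],[0,0,0,2,0],[0,0,0,1.7,0],[0,0,0,0,0],[0,-0.03,-0.46,0,-7.5],[0,-0.03,-0.46,0,-7.5],[0,-0.03,-0.46,0,-7.5],[0,-0.03,-0.46,0,-7.5],[0,-0.03,-0.46,0,-7.5]]
  ]
}}

```text
t: 16.68
tcp_pos: [0.5035, -0.164, 0.0339]
tcp_rot: [0.001, 0.637, 0.771, 0.0]
ft_force: [0.4, -0.2, -0.2]
finger_gap: 0.0002
gripper_force: 0.1
```

>>> {"api": "send_rows", "payload": {
  "moves": [
    [[0,0,0,0,0],[0,0,0,0,0],[0,0,0,0,0]]
  ]
}}

```text
t: 17.05
tcp_pos: [0.5028, -0.1637, 0.0325]
tcp_rot: [0.0, 0.64, 0.769, 0.0]
ft_force: [0.2, -0.4, 0.2]
finger_gap: 0.0001
gripper_force: 0.0
```

```bash
python3 -c "
from h import *
rad(1)"
```

```text
r 0.0348 beta 99.4 alpha-beta 1.1 z 0.0325 F [ 0.2 -0.4  0.2] tang -0.11 t 17.05
```

>>> {"api": "send_rows", "payload": {
  "moves": [
    [[0,-0.03,-0.46,0,-7.5],[0,-0.03,-0.46,0,-7.5],[0,-0.03,-0.46,0,-7.5],[0,-0.03,-0.46,0,-7.5],[0,-0.03,-0.46,0,-7.5],[0,-0.03,-0.46,0,-7.5],[0,-0.03,-0.46,0,-7.5],[0,-0.03,-0.46,0,-7.5],[0,-0.03,-0.46,0,-7.5],[0,-0.03,-0.46,0,-7.5]]
  ]
}}

```text
t: 18.3
tcp_pos: [0.4738, -0.1955, 0.0321]
tcp_rot: [-0.0, 0.037, 0.999, 0.0]
ft_force: [-0.4, 0.8, 0.6]
finger_gap: 0.0001
gripper_force: 0.1
```

```bash
python3 -c "
from h import *
rad(1)"
```

```text
r 0.0348 beta 175.9 alpha-beta -0.2 z 0.0321 F [-0.4  0.8  0.6] tang -0.73 t 18.3
```

>>> {"api": "send_rows", "payload": {
  "moves": [
    [[0,-0.03,-0.46,0,-7.5],[0,-0.03,-0.46,0,-7.5],[0,-0.03,-0.46,0,-7.5],[0,-0.02,-0.25,0,-4],[0,0,0,0,0],[0,0,0.3,0,0],[0,0,0,-2,0],[0,0,0,-4,0],[0,0,0,-5,0],[0,0,0,0,0]]
  ]
}}

```text
t: 19.55
tcp_pos: [0.4782, -0.2101, 0.1477]
tcp_rot: [0.004, -0.191, 0.982, -0.003]
ft_force: [0.4, -0.3, 0.2]
finger_gap: -0.0002
gripper_force: 0.0
```

```bash
python3 -c "
from h import *
rad(1);heads();heads('scene','pics/scene0.png')
a=cv2.imread('pics/last.png')
x,y,w=C[1]
u,v=proj('scene',(x,y,.04)).astype(int);cv2.imwrite('pics/p1s.png',cv2.resize(a[v-35:v+35,u-40:u+40],None,fx=6,fy=6,interpolation=cv2.INTER_CUBIC))
for th in range(0,360,15):
    q=proj('scene',(x+.06*np.cos(np.radians(w+th)),y+.06*np.sin(np.radians(w+th)),.044)).astype(int)
    print(th,int(a[q[1]-1:q[1]+2,q[0]-1:q[0]+2].mean()),end='; ')
x,y,w=C[3];b=np.radians(w+180);go(x+.035*np.cos(b),y+.035*np.sin(b),.13,88)"
```

```text
r 0.0327 beta -158.2 alpha-beta 0.2 z 0.1477 F [ 0.4 -0.3  0.2] tang 0.44 t 19.55
side 1 0.982 0 0
side 2 0.998 0 0
side 3 0.46 2 -8
side 4 0.997 0 0
side 5 0.464 -8 -12
scene 1 0.922 0 0
scene 2 0.999 0 0
scene 3 0.999 0 0
scene 4 0.998 0 0
scene 5 0.496 20 -10
0 128; 15 125; 30 126; 45 130; 60 125; 75 126; 90 123; 105 119; 120 87; 135 95; 150 90; 165 95; 180 89; 195 88; 210 90; 225 104; 240 118; 255 111; 270 127; 285 129; 300 129; 315 129; 330 126; 345 124; t19.6 at [ 0.4756 -0.2086  0.1428] a-158.0 q6 -53 -> shift cm [-11.55  22.26   1.28] turn 114.0
```

>>> {"api": "send_rows", "payload": {
  "moves": [
    [[0,-2.31,4.45,0,0],[0,-2.31,4.45,0,0],[0,-2.31,4.45,0,0],[0,-2.31,4.45,0,0],[0,-2.31,4.45,0,0],[0,0,0,0,10.5],[0,0,0,0,10.5],[0,0,0,0,10.5],[0,0,0,0,10.5],[0,0,0,0,10.5]]
  ]
}}

```text
t: 20.9
tcp_pos: [0.4971, 0.0412, 0.1396]
tcp_rot: [-0.002, 0.266, 0.964, -0.0]
ft_force: [0.7, -0.9, 1.2]
finger_gap: 0.0002
gripper_force: 0.0
```

>>> {"api": "send_rows", "payload": {
  "moves": [
    [[0,0,0,0,10.5],[0,0,0,0,10.5],[0,0,0,0,10.5],[0,0,0,0,10.5],[0,0,0,0,10.5],[0,0,0,0,9],[0,0,0,0,0],[0,0,0,0,0]]
  ]
}}

```text
t: 21.9
tcp_pos: [0.4979, 0.041, 0.1409]
tcp_rot: [-0.001, 0.718, 0.696, -0.001]
ft_force: [0.6, -0.6, 0.4]
finger_gap: -0.0001
gripper_force: 0.0
```

```bash
python3 -c "
from h import *
heads();heads('scene','pics/scene0.png')
x,y,w=C[3];b=np.radians(w+180);go(x+.035*np.cos(b),y+.035*np.sin(b),.031,88)"
```

```text
side 1 0.982 0 0
side 2 0.997 0 0
side 3 0.748 0 0
side 4 0.997 0 0
side 5 0.347 -16 -15
scene 1 0.922 0 0
scene 2 0.999 0 0
scene 3 0.979 0 0
scene 4 0.999 0 0
scene 5 0.495 20 -10
t22.0 at [0.4984 0.041  0.1415] a88.1 q6 89 -> shift cm [ 0.    0.09 11.05] turn 0.1
```

>>> {"api": "send_rows", "payload": {
  "moves": [
    [[0,0,0.1,4,0],[0,0,0,3,0],[0,0,0,2,0],[0,0,0,2,0],[0,0,0,0,0],[0,-0.03,-0.46,0,-7.5],[0,-0.03,-0.46,0,-7.5],[0,-0.03,-0.46,0,-7.5],[0,-0.03,-0.46,0,-7.5],[0,-0.03,-0.46,0,-7.5]]
  ]
}}

```text
t: 23.25
tcp_pos: [0.4795, 0.0351, 0.0337]
tcp_rot: [0.001, 0.455, 0.89, 0.002]
ft_force: [1.3, 2.6, -0.7]
finger_gap: -0.0
gripper_force: 1.1
```

>>> {"api": "send_rows", "payload": {
  "moves": [
    [[0,0,0,0,0],[0,0,0,0,0],[0,0,0,0,0]]
  ]
}}

```text
t: 23.62
tcp_pos: [0.4792, 0.0346, 0.0331]
tcp_rot: [0.001, 0.458, 0.889, 0.001]
ft_force: [1.7, 2.2, 2.5]
finger_gap: -0.0003
gripper_force: 1.7
```

```bash
python3 -c "
from h import *
rad(3)"
```

```text
r 0.0343 beta 123.3 alpha-beta 2.2 z 0.0331 F [1.7 2.2 2.5] tang -2.68 t 23.625
```

>>> {"api": "send_rows", "payload": {
  "moves": [
    [[0,-0.02,-0.25,0,-4],[0,-0.02,-0.25,0,-4],[0,0,0,0,0],[0,0,0,0,0]]
  ]
}}

```text
t: 24.12
tcp_pos: [0.4749, 0.0313, 0.0327]
tcp_rot: [0.0, 0.395, 0.919, 0.0]
ft_force: [1.2, 2.6, 5.6]
finger_gap: 0.0
gripper_force: 2.2
```

>>> {"api": "send_rows", "payload": {
  "moves": [
    [[0,-0.02,-0.25,0,-4],[0,-0.01,-0.12,0,-2],[0,0,0,0,0],[0,0,0,0,0]]
  ]
}}

```text
t: 24.62
tcp_pos: [0.4726, 0.0294, 0.0327]
tcp_rot: [0.0, 0.346, 0.938, 0.002]
ft_force: [0.3, 5.6, 5.0]
finger_gap: -0.0
gripper_force: 3.3
```

```bash
python3 -c "
from h import *
rad(3);heads('scene','pics/scene0.png')"
```

```text
r 0.0345 beta 137.3 alpha-beta 2.2 z 0.0327 F [0.3 5.6 5. ] tang -4.33 t 24.625
scene 1 0.922 0 0
scene 2 0.999 0 0
scene 3 0.792 -1 0
scene 4 0.999 0 0
scene 5 0.489 16 -13
```

>>> {"api": "send_rows", "payload": {
  "moves": [
    [[0,-0.02,-0.25,0,-4],[0,0,0,0,0],[0,0,0.3,0,0],[0,0,0.3,0,0],[0,0,0,-3,0],[0,0,0,-4,0],[0,0,0,-4,0],[0,4,0,-4,0],[0.7,5,0,0,0],[0.7,0,0,0,0]]
  ]
}}

```text
t: 25.92
tcp_pos: [0.3996, 0.0852, 0.182]
tcp_rot: [-0.0, 0.312, 0.95, -0.001]
ft_force: [1.3, -0.0, -0.1]
finger_gap: 0.0362
gripper_force: 0.0
```

```bash
python3 -c "
from h import *
go(*C[3][:2],.19,176);KT=wT();np.savez('pics/w3.npz',K=KT[0],T=KT[1]);snap('wrist','w3.png');print(wproj(KT,(*C[3][:2],.088)))"
```

```text
t25.9 at [0.3996 0.0852 0.182 ] a143.7 q6 39 -> shift cm [-12.61  -0.55  -0.8 ] turn -32.3
[269.3 349.6]
```

View pics/w3.png

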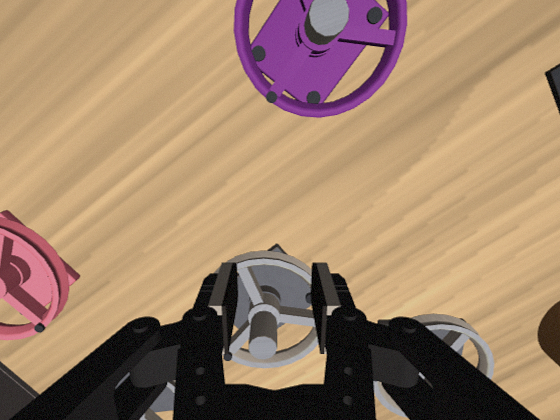

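```bash
python3 -c "
from h import *
f=np.load('pics/w3.npz');KT=(f['K'],f['T'])
h=wpx(KT,263,347,.088);w=wpx(KT,227,357,.04);print(h,w,np.hypot(*(w-h)[:2]),np.degrees(np.arctan2(*(w-h)[1::-1])))
go(*h[:2],.056,176)"
```

```text
[0.4924 0.0032 0.088 ] [ 0.513  -0.0626  0.04  ] 0.06894925670375279 -72.61623192662172
t26.0 at [0.4009 0.0845 0.1816] a143.6 q6 39 -> shift cm [-12.19  -1.12  12.56] turn -32.4
```

>>> {"api": "send_rows", "payload": {
  "moves": [
    [[0.7,-4,-0.35,0,0],[0.7,-4,-0.35,0,0],[0.7,-4.2,-0.35,0,0],[0.7,0,0,0,-10.5],[0.7,0,0,0,-10.5],[0.7,0,0,4,-10.5],[0.7,0,0,4,0],[0.7,0,0,3,0],[0.7,0,0,1.5,0],[0.7,0,0,0,0]]
  ]
}}

```text
t: 27.22
tcp_pos: [0.4925, 0.0031, 0.0554]
tcp_rot: [-0.002, 0.044, 0.999, -0.0]
ft_force: [0.8, 0.1, -0.0]
finger_gap: 0.0596
gripper_force: 0.0
```

>>> {"api": "send_rows", "payload": {
  "moves": [
    [[0,0,0,0,0],[0,0,0,0,0],[0,0,0,0,0],[0,0,0,0,0],[0,0,0,-2,0],[0,0,0,-3,0],[0,0,0,-4,0],[0,0,0,-4,0],[0,0,0,-4,0],[0,0,0,0,0]]
  ]
}}

```text
t: 28.48
tcp_pos: [0.4951, 0.0037, 0.229]
tcp_rot: [0.002, 0.043, 0.999, 0.0]
ft_force: [0.6, -0.6, -6.2]
finger_gap: 0.0244
gripper_force: 59.9
```

```bash
python3 -c "
from h import *
go(.586,-.416,.22,176);s=now()[0];print(s['finger_gap'],s['ft_force'])"
```

```text
t28.5 at [0.4951 0.0037 0.229 ] a175.0 q6 -2 -> shift cm [-12.69 -41.03   0.9 ] turn -1.0
0.02441746844865373 [ 0.64224938 -0.64865369 -6.20537509]
```

>>> {"api": "send_rows", "payload": {
  "moves": [
    [[0,-0.9,-3,0,0],[0,-1.35,-4.4,0,0],[0,-1.35,-4.4,0,0],[0,-1.35,-4.4,0,0],[0,-1.35,-4.4,0,0],[0,-1.35,-4.4,0,0],[0,-1.35,-4.4,0,0],[0,-1.35,-4.4,0,0],[0,-1.35,-4.4,0,0],[0,-0.9,-2.85,0,0]]
  ]
}}

```text
t: 29.72
tcp_pos: [0.5825, -0.4177, 0.2207]
tcp_rot: [-0.003, 0.044, 0.999, 0.003]
ft_force: [0.1, 0.0, -7.2]
finger_gap: 0.024
gripper_force: 60.0
```

>>> {"api": "send_rows", "payload": {
  "moves": [
    [[0,0,0,2,-1],[0,0,0,3,0],[0,0,0,2,0],[0,0,0,0,0],[0,0,0,0,0]]
  ]
}}

```text
t: 30.35
tcp_pos: [0.5831, -0.4157, 0.1553]
tcp_rot: [-0.001, 0.035, 0.999, 0.001]
ft_force: [0.0, -0.9, -6.3]
finger_gap: 0.0244
gripper_force: 60.1
```

```bash
python3 -c "
from h import *
go(.586,-.416,.066,176);s=now()[0];print(s['finger_gap'],s['ft_force'])
snap('scene','sc4.png',(80,80,280,230),4)"
```

```text
t30.4 at [ 0.5831 -0.4157  0.1553] a176.0 q6 -37 -> shift cm [-0.3  -0.01  8.93] turn 0.0
0.02442289990066415 [ 0.02060423 -0.935979   -6.30163011]
```

View pics/sc4.png

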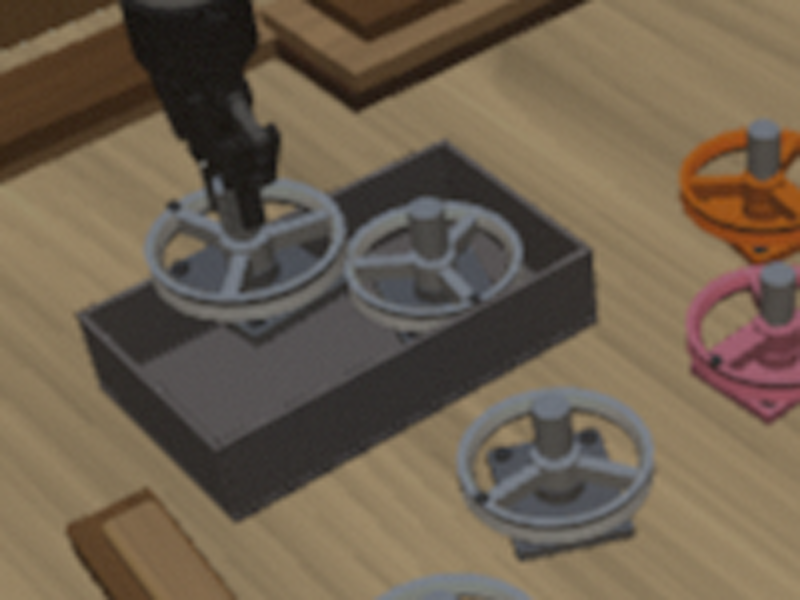

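The first pulley sits flat in the bin, with its head at about (428,210). P3 hangs above the free half, and P1's weight has moved round by about 117°. Lowering P3 now.

>>> {"api": "send_rows", "payload": {
  "moves": [
    [[0,-0.2,0,3,0],[0,0,0,2.5,0],[0,0,0,1.5,0],[0,0,0,1,0],[0,0,0,0.6,0],[0,0,0,0.2,0],[0,0,0,0,0],[0,0,0,0,0]]
  ]
}}

```text
t: 31.4
tcp_pos: [0.5859, -0.4168, 0.07]
tcp_rot: [0.001, 0.035, 0.999, -0.0]
ft_force: [1.3, -0.6, -7.4]
finger_gap: 0.0241
gripper_force: 60.1
```

>>> {"api": "send_rows", "payload": {
  "moves": [
    [[0,0,0,0.4,0],[0,0,0,0.3,0],[0,0,0,0,0],[0,0,0,0,0]]
  ]
}}

```text
t: 31.9
tcp_pos: [0.586, -0.4169, 0.0652]
tcp_rot: [0.001, 0.035, 0.999, -0.001]
ft_force: [-3.1, 1.9, 6.0]
finger_gap: 0.0247
gripper_force: 61.3
```

Contact with the floor. Release and move up.

>>> {"api": "send_rows", "payload": {
  "moves": [
    [[0.5,0,0,0,0],[0.5,0,0,0,0],[0.5,0,0,0,0],[0.5,0,0,-3,0],[0.5,0,0,-4,0],[0.2,0,0,-4,0],[0,0,0,-2,0],[0,0,0,0,0],[0,0,0,0,0]]
  ]
}}

```text
t: 33.02
tcp_pos: [0.5852, -0.4163, 0.1904]
tcp_rot: [-0.001, 0.035, 0.999, 0.001]
ft_force: [-0.1, 0.4, -0.6]
finger_gap: -0.0002
gripper_force: 0.0
```

```bash
python3 -c "
from h import *
heads();heads('scene','pics/scene0.png');cv2.imwrite('pics/scbin.png',cv2.imread('pics/last.png'))
x,y,w=C[2];b=np.radians(w+60);go(x+.035*np.cos(b),y+.035*np.sin(b),.14,100)"
```

```text
side 1 0.982 0 0
side 2 0.473 -3 18
side 3 0.4 6 -16
side 4 0.607 0 0
side 5 0.277 7 13
scene 1 0.922 0 0
scene 2 0.999 0 0
scene 3 0.43 -3 11
scene 4 0.998 0 0
scene 5 0.505 20 -10
t33.1 at [ 0.5848 -0.4159  0.1896] a176.0 q6 -37 -> shift cm [-5.18 34.48  4.96] turn 76.0
```

>>> {"api": "send_rows", "payload": {
  "moves": [
    [[0,-0.74,4.93,0,0],[0,-0.74,4.93,0,0],[0,-0.74,4.93,0,0],[0,-0.74,4.93,0,0],[0,-0.74,4.93,0,0],[0,-0.74,4.93,0,0],[0,-0.74,4.93,0,0],[0,0,0,0,9.5],[0,0,0,0,9.5],[0,0,0,0,9.5]]
  ]
}}

```text
t: 34.38
tcp_pos: [0.6603, -0.0752, 0.1902]
tcp_rot: [-0.002, 0.282, 0.959, -0.0]
ft_force: [-0.6, -0.1, 1.0]
finger_gap: -0.0003
gripper_force: 0.0
```

>>> {"api": "send_rows", "payload": {
  "moves": [
    [[0,0,0,1,9.5],[0,0,0,1,9.5],[0,0,0,1,9.5],[0,0,0,1,9.5],[0,0,0,1,9.5],[0,0,0,0,0],[0,0,0,0,0]]
  ]
}}

```text
t: 35.25
tcp_pos: [0.6607, -0.0757, 0.1416]
tcp_rot: [-0.0, 0.642, 0.767, -0.0]
ft_force: [0.6, 0.7, 0.4]
finger_gap: -0.0001
gripper_force: 0.0
```

```bash
python3 -c "
from h import *
heads('scene','pics/scene0.png')
x,y,w=C[2];b=np.radians(w+60);go(x+.035*np.cos(b),y+.035*np.sin(b),.031,100)"
```

```text
scene 1 0.333 -20 -9
scene 2 0.986 0 0
scene 3 0.428 -4 10
scene 4 0.999 0 0
scene 5 0.502 20 -10
t35.3 at [ 0.661  -0.0758  0.1421] a100.1 q6 68 -> shift cm [ 0.04 -0.05 11.11] turn 0.1
```

>>> {"api": "send_rows", "payload": {
  "moves": [
    [[0,0,0,4,0],[0,0,0,3,0],[0,0,0,2,0],[0,0,0,2,0],[0,0,0,0,0],[0,-0.03,-0.46,0,-7.5],[0,-0.03,-0.46,0,-7.5],[0,-0.03,-0.46,0,-7.5],[0,-0.03,-0.46,0,-7.5],[0,-0.03,-0.46,0,-7.5]]
  ]
}}

```text
t: 36.55
tcp_pos: [0.6424, -0.087, 0.0341]
tcp_rot: [0.002, 0.36, 0.933, 0.0]
ft_force: [0.5, -1.5, -0.7]
finger_gap: 0.0002
gripper_force: 0.0
```

>>> {"api": "send_rows", "payload": {
  "moves": [
    [[0,0,0,0,0],[0,0,0,0,0],[0,0,0,0,0]]
  ]
}}

```text
t: 36.92
tcp_pos: [0.6416, -0.0866, 0.0325]
tcp_rot: [0.0, 0.363, 0.932, 0.0]
ft_force: [-0.9, 0.4, -0.0]
finger_gap: 0.0005
gripper_force: 0.0
```

```bash
python3 -c "
from h import *
rad(2);heads()"
```

```text
r 0.0342 beta 136.8 alpha-beta 0.7 z 0.0325 F [-0.9  0.4 -0. ] tang 0.33 t 36.925
side 1 0.982 0 0
side 2 0.417 2 1
side 3 0.406 6 -16
side 4 0.476 0 0
side 5 0.286 7 14
```

P2 runs free. I continue the quarter turn.

>>> {"api": "send_rows", "payload": {
  "moves": [
    [[0,-0.03,-0.46,0,-7.5],[0,-0.03,-0.46,0,-7.5],[0,-0.03,-0.46,0,-7.5],[0,-0.03,-0.46,0,-7.5],[0,-0.03,-0.46,0,-7.5],[0,-0.03,-0.46,0,-7.5],[0,-0.03,-0.46,0,-7.5],[0,-0.03,-0.46,0,-7.5],[0,-0.03,-0.46,0,-7.5],[0,-0.03,-0.46,0,-7.5]]
  ]
}}

```text
t: 38.22
tcp_pos: [0.6374, -0.1294, 0.032]
tcp_rot: [-0.0, -0.282, 0.959, 0.0]
ft_force: [0.3, 0.5, 0.2]
finger_gap: -0.0
gripper_force: 0.1
```

>>> {"api": "send_rows", "payload": {
  "moves": [
    [[0,-0.03,-0.46,0,-7.5],[0,-0.03,-0.46,0,-7.5],[0,-0.03,-0.46,0,-7.5],[0,-0.02,-0.25,0,-4],[0,0,0,0,0],[0,0,0.3,0,0],[0,0,0,-2,0],[0,0,0,-4,0],[0,0,0,-5,0],[0,0,0,0,0]]
  ]
}}

```text
t: 39.48
tcp_pos: [0.6504, -0.1402, 0.151]
tcp_rot: [0.005, -0.492, 0.87, -0.005]
ft_force: [0.1, -0.2, -0.1]
finger_gap: -0.0005
gripper_force: 0.0
```

```bash
python3 -c "
from h import *
rad(2);heads();cv2.imwrite('pics/sd5.png',cv2.imread('pics/last.png'));heads('scene','pics/scene0.png')
x,y,w=C[4];b=np.radians(w+60);go(x+.035*np.cos(b),y+.035*np.sin(b),.14,115)"
```

```text
r 0.0343 beta -118.0 alpha-beta -3.0 z 0.151 F [ 0.1 -0.2 -0.1] tang 0.18 t 39.475
side 1 0.982 0 0
side 2 0.952 0 0
side 3 0.395 6 -17
side 4 0.596 0 0
side 5 0.278 6 0
scene 1 0.864 0 0
scene 2 0.971 0 0
scene 3 0.425 -2 11
scene 4 0.999 0 0
scene 5 0.494 18 -11
t39.6 at [ 0.6477 -0.1394  0.145 ] a-121.0 q6 -77 -> shift cm [-19.15   8.45   0.5 ] turn 124.0
```

>>> {"api": "send_rows", "payload": {
  "moves": [
    [[0,-4.79,2.11,0,0],[0,-4.79,2.11,0,0],[0,-4.79,2.11,0,0],[0,-4.79,2.11,0,0],[0,0,0,0,10.3],[0,0,0,0,10.3],[0,0,0,0,10.3],[0,0,0,0,10.3],[0,0,0,0,10.3],[0,0,0,0,10.3]]
  ]
}}

```text
t: 40.83
tcp_pos: [0.6716, 0.0687, 0.1402]
tcp_rot: [-0.002, 0.027, 1.0, -0.0]
ft_force: [-1.3, 0.3, -0.2]
finger_gap: 0.0002
gripper_force: 0.0
```

>>> {"api": "send_rows", "payload": {
  "moves": [
    [[0,0,0,0,10.3],[0,0,0,0,10.3],[0,0,0,0,10.3],[0,0,0,0,10.3],[0,0,0,0,10.3],[0,0,0,0,10.3],[0,0,0,0,0],[0,0,0,0,0]]
  ]
}}

```text
t: 41.82
tcp_pos: [0.6722, 0.0686, 0.1412]
tcp_rot: [-0.001, 0.533, 0.846, -0.0]
ft_force: [-0.4, -0.8, 0.4]
finger_gap: 0.0
gripper_force: 0.0
```

```bash
python3 -c "
from h import *
heads()
heads('scene','pics/scene0.png')
x,y,w=C[4];b=np.radians(w+60);go(x+.035*np.cos(b),y+.035*np.sin(b),.031,115)"
```

```text
side 1 0.983 0 0
side 2 0.953 0 0
side 3 0.394 6 -16
side 4 0.997 0 0
side 5 0.266 9 19
scene 1 0.389 1 20
scene 2 0.972 0 0
scene 3 0.426 -2 11
scene 4 0.999 0 0
scene 5 0.504 16 -13
t41.9 at [0.6725 0.0687 0.1416] a115.5 q6 65 -> shift cm [-0.09  0.1  11.06] turn 0.5
```

>>> {"api": "send_rows", "payload": {
  "moves": [
    [[0,-0.1,0.1,4,0.5],[0,0,0,3,0],[0,0,0,2,0],[0,0,0,2,0],[0,0,0,0,0],[0,0.03,0.46,0,-7.5],[0,0.03,0.46,0,-7.5],[0,0.03,0.46,0,-7.5],[0,0.03,0.46,0,-7.5],[0,0.03,0.46,0,-7.5]]
  ]
}}

```text
t: 43.18
tcp_pos: [0.692, 0.0838, 0.0342]
tcp_rot: [0.002, 0.236, 0.972, 0.0]
ft_force: [0.8, -1.1, 0.1]
finger_gap: 0.0001
gripper_force: 0.1
```

>>> {"api": "send_rows", "payload": {
  "moves": [
    [[0,0,0,0,0],[0,0,0,0,0],[0,0,0,0,0]]
  ]
}}

```text
t: 43.55
tcp_pos: [0.6907, 0.0836, 0.0325]
tcp_rot: [0.0, 0.239, 0.971, 0.0]
ft_force: [-0.3, 0.5, -0.1]
finger_gap: -0.0001
gripper_force: 0.0
```

```bash
python3 -c "
from h import *
rad(4)"
```

```text
r 0.0357 beta -27.4 alpha-beta 179.7 z 0.0325 F [-0.3  0.5 -0.1] tang 0.28 t 43.55
```

P4 runs free as well. I continue the turn.

>>> {"api": "send_rows", "payload": {
  "moves": [
    [[0,0.03,0.46,0,-7.5],[0,0.03,0.46,0,-7.5],[0,0.03,0.46,0,-7.5],[0,0.03,0.46,0,-7.5],[0,0.03,0.46,0,-7.5],[0,0.03,0.46,0,-7.5],[0,0.03,0.46,0,-7.5],[0,0.03,0.46,0,-7.5],[0,0.03,0.46,0,-7.5],[0,0.03,0.46,0,-7.5]]
  ]
}}

```text
t: 44.8
tcp_pos: [0.6832, 0.1261, 0.0323]
tcp_rot: [0.0, -0.404, 0.915, -0.0]
ft_force: [-0.7, 0.0, -0.0]
finger_gap: 0.0001
gripper_force: 0.1
```

>>> {"api": "send_rows", "payload": {
  "moves": [
    [[0,0.03,0.46,0,-7.5],[0,0.03,0.46,0,-7.5],[0,0.03,0.46,0,-7.5],[0,0.02,0.25,0,-4],[0,0,0,0,0],[0,0,-0.3,0,0],[0,0,0,-2,0],[0,0,0,-4,0],[0,0,0,-5,0],[0,0,0,-2,0]]
  ]
}}

```text
t: 46.05
tcp_pos: [0.6742, 0.1332, 0.169]
tcp_rot: [0.004, -0.601, 0.799, -0.002]
ft_force: [1.0, -0.3, -0.2]
finger_gap: -0.0
gripper_force: 0.0
```

```bash
python3 -c "
from h import *
rad(4);heads();a=cv2.imread('pics/last.png')[170:400,200:400];heads('scene','pics/scene0.png')
cv2.imwrite('pics/sd6.png',cv2.resize(a,None,fx=2.6,fy=2.6,interpolation=cv2.INTER_CUBIC))
go(.45,.39,.16,180)"
```

```text
r 0.0365 beta 65.4 alpha-beta -171.5 z 0.169 F [ 1.  -0.3 -0.2] tang -1.03 t 46.05
side 1 0.981 0 0
side 2 0.954 0 0
side 3 0.386 6 -16
side 4 0.996 0 0
side 5 0.275 6 0
scene 1 0.921 0 0
scene 2 0.97 0 0
scene 3 0.516 -2 -14
scene 4 0.965 0 0
scene 5 0.497 20 -10
t46.1 at [0.6746 0.1333 0.1686] a-106.1 q6 -68 -> shift cm [-18.44  28.7    0.86] turn 73.9
```

View pics/sd6.png

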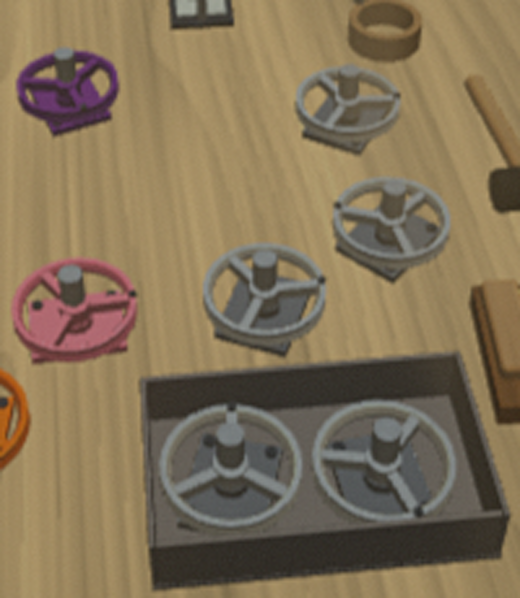

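```bash
python3 -c "
from h import *
go(.40,.33,.25,176)"
```

```text
t46.1 at [0.6746 0.1333 0.1686] a-106.1 q6 -68 -> shift cm [-11.29  31.84  -8.14] turn 77.9
```

>>> {"api": "send_rows", "payload": {
  "moves": [
    [[0,0,0,-4.1,0],[0,0,0,-4.1,0],[0,-1.61,4.55,0,0],[0,-1.61,4.55,0,0],[0,-1.61,4.55,0,0],[0,-1.61,4.55,0,0],[0,-1.61,4.55,0,0],[0,-1.61,4.55,0,0],[0,-1.61,4.55,0,0],[0,0,0,0,9.7]]
  ]
}}

```text
t: 47.4
tcp_pos: [0.3939, 0.331, 0.2437]
tcp_rot: [-0.001, -0.532, 0.847, 0.0]
ft_force: [0.7, -1.1, 0.2]
finger_gap: -0.0001
gripper_force: 0.0
```

>>> {"api": "send_rows", "payload": {
  "moves": [
    [[0,0,0,0,9.7],[0,0,0,0,9.7],[0,0,0,0,9.7],[0,0,0,0,9.7],[0,0,0,0,9.7],[0,0,0,0,9.7],[0,0,0,0,9.7],[0,0,0,0,0],[0,0,0,0,0]]
  ]
}}

```text
t: 48.52
tcp_pos: [0.3968, 0.3293, 0.2437]
tcp_rot: [-0.0, 0.031, 1.0, -0.0]
ft_force: [-0.1, -0.5, -0.2]
finger_gap: -0.0001
gripper_force: 0.0
```

```bash
python3 -c "
from h import *
go(.51,.38,.14,176);KT=wT();np.savez('pics/w7.npz',K=KT[0],T=KT[1]);w=camera('wrist')[:,:,::-1]
print(wproj(KT,(.51,.39,.128)))
a=cv2.imread('pics/scene0.png')[300:390,360:450];b=cv2.imread('pics/side0.png')[125:190,245:310]
R=lambda i,s:cv2.resize(i,s,interpolation=cv2.INTER_CUBIC)
m=np.zeros((600,800,3),np.uint8);m[:300,:400]=R(w,(400,300));m[300:,:400]=R(w[200:410,280:560],(400,300));m[:300,400:700]=R(a,(300,300));m[300:,400:700]=R(b,(300,300))
cv2.imwrite('pics/st.png',m)"
```

```text
t48.5 at [0.3968 0.3293 0.2437] a176.5 q6 36 -> shift cm [-10.99   5.75  10.37] turn 0.5
[347.7 318.8]
```

View pics/st.png

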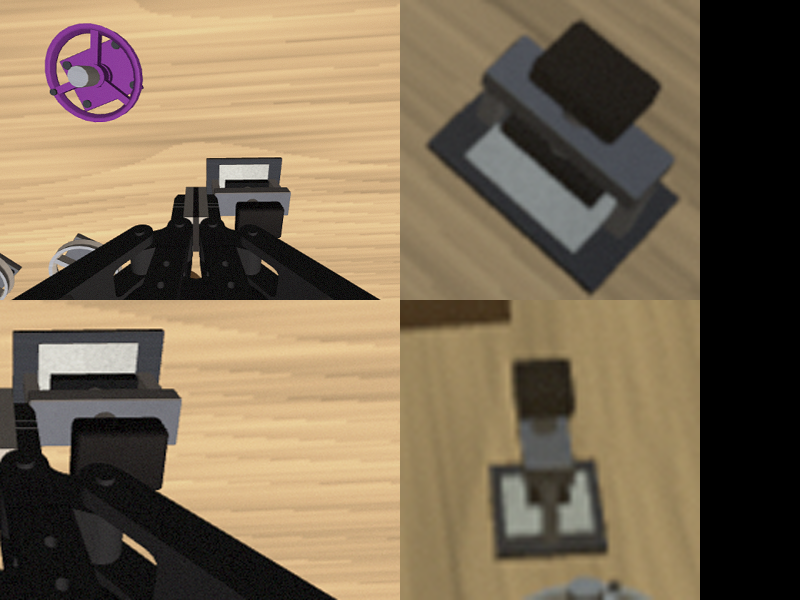

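```bash
python3 -c "
from h import *
f=np.load('pics/w7.npz');KT=(f['K'],f['T'])
print(px('scene',418.95,321.3,.128),px('side',276,141.9,.128),tri({'scene':(418.95,321.3),'side':(276,141.9)}))
for u in(75,121,167): print('knob near bottom edge',wpx(KT,280+u*.7,200+120*.7,.106))
for p in((13,31),(163,30)): print('base near',wpx(KT,280+p[0]*.7,200+p[1]*.7,.01))
for p in((181,91),(29,91),(178,145)): print('cross',wpx(KT,280+p[0]*.7,200+p[1]*.7,.08))
"
```

```text
[0.5097 0.4066 0.128 ] [0.508  0.3951 0.128 ] [0.50778835 0.40543417 0.12280059]
knob near bottom edge [0.4859 0.3797 0.106 ]
knob near bottom edge [0.4878 0.4107 0.106 ]
knob near bottom edge [0.4897 0.4417 0.106 ]
base near [0.4558 0.3431 0.01  ]
base near [0.4627 0.47   0.01  ]
cross [0.4827 0.4604 0.08  ]
cross [0.476  0.3509 0.08  ]
cross [0.5283 0.4612 0.08  ]
```

```bash
python3 -c "
from h import *
go(.509,.406,.145,176)"
```

```text
t48.6 at [0.3968 0.3294 0.2438] a176.4 q6 36 -> shift cm [-10.72   8.34   9.88] turn 0.4
```

>>> {"api": "send_rows", "payload": {
  "moves": [
    [[0,-3.6,2.8,0,0],[0,-3.6,2.8,0,0],[0,-3.5,2.75,0,0],[0,0,0,4,0],[0,0,0,4,0],[0,0,0,1.9,0],[0,0,0,0.8,0],[0,0,0,0.8,0],[0,0,0,0,0],[0,0,0,0,0]]
  ]
}}

```text
t: 49.82
tcp_pos: [0.5097, 0.4063, 0.1305]
tcp_rot: [0.001, 0.032, 0.999, 0.001]
ft_force: [-0.5, -0.0, -0.3]
finger_gap: -0.0002
gripper_force: 0.0
```

>>> {"api": "send_rows", "payload": {
  "moves": [
    [[0,0,0,0.6,0],[0,0,0,0.6,0],[0,0,0,0.6,0],[0,0,0,0,0],[0,0,0,0,0]]
  ]
}}

```text
t: 50.45
tcp_pos: [0.5102, 0.4067, 0.1132]
tcp_rot: [0.002, 0.032, 0.999, 0.001]
ft_force: [0.6, 0.7, 7.1]
finger_gap: -0.0002
gripper_force: 3.5
```

>>> {"api": "send_rows", "payload": {
  "moves": [
    [[0,0,0,0.4,0],[0,0,0,0.4,0],[0,0,0,0.2,0],[0,0,0,0,0],[0,0,0,0,0]]
  ]
}}

```text
t: 51.08
tcp_pos: [0.5103, 0.4068, 0.1079]
tcp_rot: [0.003, 0.032, 0.999, 0.002]
ft_force: [-4.4, -3.7, 20.2]
finger_gap: -0.0002
gripper_force: 10.2
```

The plunger is at its hard stop (20 N, TCP at 0.108 m). Up and clear.

>>> {"api": "send_rows", "payload": {
  "moves": [
    [[0,0,0,-1,0],[0,0,0,-2,0],[0,0,0,-3,0],[0,0,0,-4,0],[0,4,-4,-3,0],[0,5,-3,0,0],[0,5,0,0,0],[0,5,0,0,0],[0,0,0,0,0],[0,0,0,0,0]]
  ]
}}

```text
t: 52.32
tcp_pos: [0.3162, 0.3492, 0.23]
tcp_rot: [0.0, 0.032, 0.999, -0.0]
ft_force: [-0.2, 1.1, 0.4]
finger_gap: -0.0003
gripper_force: 0.0
```

```bash
python3 -c "
from h import *
heads();b=cv2.imread('pics/last.png')[128:152,262:292];heads('scene','pics/scene0.png');c=cv2.imread('pics/last.png')
a=cv2.imread('pics/side0.png')[128:152,262:292];print('knob diff side',np.abs(a.astype(int)-b).mean())
s0=cv2.imread('pics/scene0.png')
for n,(u0,u1,v0,v1) in dict(knob=(395,440,300,345),mallet=(115,210,280,375),offcut=(95,150,200,255),tape=(250,310,352,412),bin=None or (100,230,120,200)).items(): print(n,np.abs(s0[v0:v1,u0:u1].astype(int)-c[v0:v1,u0:u1]).mean().round(1))
print(telemetry.get_state()['t'],telemetry.get_state()['ft_force'])"
```

```text
side 1 0.982 0 0
side 2 0.953 0 0
side 3 0.388 6 -16
side 4 0.996 0 0
side 5 0.27 6 0
scene 1 0.922 0 0
scene 2 0.971 0 0
scene 3 0.445 -4 10
scene 4 0.997 0 0
scene 5 0.484 15 -14
knob diff side 1.7495370370370371
knob 1.5
mallet 1.2
offcut 1.2
tape 1.2
bin 6.9
52.425 [-0.50684947 -0.49639637 -1.04136833]
```

The plunger is back up, the bystanders have not moved, the three free pulleys are in place, and the two binders are in the bin.

```bash
python3 -c "
from station import env
print(env.sign_off())"
```

```text
the job is handed in; nothing more can be done
None
```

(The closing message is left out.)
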